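# Dress the deli counter display

### The arm

A 6-joint arm with a two-finger parallel gripper is mounted at the origin on the work surface. World frame = base frame: x ahead of the robot, y to its left, z up, the work surface at z = 0. Lengths are in m, angles in rad, forces in N, time in s.
With the tool pointing down it reaches from about 0.325 to 0.775 m from the base axis. Payload 9.3 kg.
Tool frame: the origin (TCP) lies midway between the tips of the shut fingers; the grasp point (between the pads) lies 19 mm behind it; z points along the fingers, y is the line along which they close (so a half turn about z gives the same grasp; the last joint's range is limited). The gripper opens to 85 mm and grips with 20 to 120 N. Pads are 22 mm wide; open, the fingers measure 114 mm over their backs; the gripper's body (76 mm by 85 mm) begins 54 mm behind the grasp point. The pads swing forward as they close: fully open they stand 13 mm farther back than shut.
Start: joints at [-1.273, 0.259, 0.021, 1.334, 0, 1.418], TCP at [0.24, -0.495, 0.231] pointing down, gripper open.
Joint ranges: [-3.04, 3.04], [-0.91, 1.82], [-1.04, 1.36], [-1.92, 1.95], [-1.52, 1.45], [-3.14, 3.14]. Speed limits (rad/s): [2.22, 2.22, 2.79, 3.14, 3.14, 3.14].

### API

Orientations are given as a rotation vector (axis times angle).
In Python, from bench import * gives the robot as it stands. Calls block until the motion is done:
- goto(position, orientation): joint-space move of the TCP to a pose.
- move_straight(position, orientation=None, max_speed=0.15, max_force=None): straight line of the TCP; orientation=None keeps the orientation; max_speed is the mean speed in m/s. With max_force (N) it stops when the force on the tool has changed by that much, and returns True; else False.
- goto_joints(angles): joint-space move.
- grip(opening): opening from 0.0 (shut) to 1.0 (fully open); the grip force is fixed at half the most; returns when the fingers have stopped.
- sleep(seconds).
- solve_ik(position, orientation): joint angles nearest the present ones, or None.
- get_state(): the state.
- capture(name): name is "side" or "top"; returns a dict with "frame" (400x640x3 uint8, red, green, blue), "camera_matrix" (3x3 intrinsics, pixels), "R" (3x3) and "t" (3): a world point X has camera coordinates R X + t. Camera axes: x right, y down, z forward; pixel columns grow to the right and rows downward; lengths in m; the calibration is good to about 2 mm. A picture is of the moment at which its call begins. There is no depth.
A pose or a line that the arm cannot do raises MotionError and nothing moves.
- sign_off(): hands the job in; it is judged then, once.
The state is a dict: "time": time; "joint_pos": joint angles; "qvel": joint speeds; "joint_efforts": joint torques, N m; "eef_pos": TCP position; "tool_rot": TCP orientation; "wrist_force": force on the tool from outside, world axes, zero at the start; "wrist_torque": the same for the moment, N m; "grip_width": opening from 0.0 (shut) to 1.0 (fully open); "gripper_force": force on a finger pad.
Only numpy, scipy, OpenCV 4.12 (cv2) and the standard library are available. Lean on these libraries where they do the work, as an engineer would, in place of code of your own. Each camera call takes 0.05 s, during which the arm holds its last target. There are 200 camera calls.

### The job

Get the display on the deli counter ready for opening: pack all the goods standing on the counter (jars, tins and biscuit cartons, as many as there are) into the wooden crate, each standing upright on the crate's floor with nothing stacked, and hang both black price boards side by side over the steel rail, so that each straddles the tube square to it with its flat top resting on it, between the posts. Leave the other things on the counter where they are.

Things in the scene. Friction and masses are not known exactly. Their poses are not given: they have to be found in the camera images.
- crate: open wooden display crate fixed to the counter, outside 188 x 270 mm (x, y) and 56 high; inside 168 x 250 mm, walls 10 mm thick, floor board 8 mm thick (its upper face is 8 mm above the counter); origin at the counter under its centre, x along the short side, y along the long side. It holds two rows of three goods; goods stand up 44 to 62 mm out of it
- rail: steel sign rail fixed to the counter on the robot's side of the crate: a level round tube, 16 mm in diameter and 360 long, along y, its top 175 mm above the counter, on two 18 mm posts at y = +165 and -165 mm with round feet 50 mm across; origin at the counter under its middle
- rail_top (a point): middle of the rail, on the top of its tube, 175 mm above the counter; axes as rail
- jar_1: straight glass jar of preserves with a brass-coloured lid, 66 mm in diameter, 92 high, about 0.4 kg, may be absent; origin at the centre of its underside, z up its axis
- tin_1: food tin with a red label, 66 mm in diameter, 98 high, about 0.4 kg, may be absent; origin at the centre of its underside, z up its axis
- carton_1: stiff white biscuit carton with a red band, 60 x 74 mm (x, y), 110 high, about 0.3 kg, may be absent; origin at the centre of its underside, z up
- jar_2: straight glass jar of preserves with a brass-coloured lid, 66 mm in diameter, 92 high, about 0.4 kg, may be absent; origin at the centre of its underside, z up its axis
- tin_2: food tin with a red label, 66 mm in diameter, 98 high, about 0.4 kg, may be absent; origin at the centre of its underside, z up its axis
- carton_2: stiff white biscuit carton with a red band, 60 x 74 mm (x, y), 110 high, about 0.3 kg, may be absent; origin at the centre of its underside, z up
- board_1: black price board folded from stiff sheet 4 mm thick, standing like a tent, open below and at both ends: 120 mm long (along y), 115 high, about 0.22 kg. Its flat top is 36 mm wide (along x), both cheeks go straight down from there for 40 mm (28 mm apart inside, 36 outside), then splay out to feet 80 mm apart; origin on the counter plane under its centre, z up
- board_1_fold (a point): middle of the underside of that board's flat top, 111 mm above its origin: this face comes to rest on the rail
- board_2: black price board folded from stiff sheet 4 mm thick, standing like a tent, open below and at both ends: 120 mm long (along y), 115 high, about 0.22 kg. Its flat top is 36 mm wide (along x), both cheeks go straight down from there for 40 mm (28 mm apart inside, 36 outside), then splay out to feet 80 mm apart; origin on the counter plane under its centre, z up
- board_2_fold (a point): middle of the underside of that board's flat top, 111 mm above its origin: this face comes to rest on the rail
- bowl: bystander: small white sample bowl, 90 mm across, 40 high; origin at its underside
- mug: bystander: blue mug, 72 mm across, 80 high; origin at its underside
- terminal: bystander: black card terminal lying flat, 160 x 75 x 22 mm; origin at its underside
- cheese_slice: bystander: cheese spatula with a wooden handle, 250 mm long, lying flat
- grinder: bystander: dark wooden pepper grinder, 115 mm high, 56 across; origin at its underside
- tape: bystander: yellow roll of tape lying flat, 90 mm across, 30 high; origin at its underside

How it is judged:
By the outcome, as a careful person would: the job done as asked, in the order asked, and still so for the second after the job is handed in, with the robot touching nothing.
Of jar_1, jar_2, tin_1, tin_2, carton_1, carton_2 only 4 to 6 are there at a start; the rules pass over those that are not, and their reading is None.
At some moment in a run one of jar_1, jar_2, tin_1, tin_2 may be knocked a few centimetres aside while the robot is not near it.
It also fails if it takes over 210 s, if anything falls off the work surface, if the arm or the gripper's body presses on something with over 40 N, if the wrist force passes 120 N, or if a joint passes its speed limit or range.

## Working session

There is one attempt and no reset: what is moved stays moved. The work goes in short steps, each a Python script; the robot and the scene stay as the last script left them, time stands still between calls to the robot, and variables do not carry over. Pictures are saved under pics/ and viewed, at most 14 in all, crops included, and the job is handed in when it is done.

```bash
ls; mkdir -p pics; python3 - <<'E'
from bench import *
import cv2
for n in("top","side"):
    c=capture(n); cv2.imwrite(f"pics/{n}0.png",c["frame"][...,::-1]); print(n,c["camera_matrix"].tolist(),c["R"].round(3).tolist(),c["t"].round(3).tolist(),(-c["R"].T@c["t"]).round(3))
s=get_state();print(s["time"],s["tool_rot"],s["grip_width"])
E
```

```text
pics
top [[401.5789972334967, 0.0, 318.31664078798184], [0.0, 401.5789972334967, 205.46346241769953], [0.0, 0.0, 1.0]] [[-0.029, -1.0, 0.007], [-0.995, 0.028, -0.099], [0.099, -0.01, -0.995]] [-0.004, 0.549, 1.197] [ 0.427 -0.008  1.246]
side [[470.34387391572784, 0.0, 319.99031418239224], [0.0, 470.34387391572784, 201.51316403104062], [0.0, 0.0, 1.0]] [[0.999, -0.031, 0.017], [-0.002, -0.52, -0.854], [0.036, 0.853, -0.52]] [-0.56, 0.094, 1.463] [ 0.508 -1.217  0.851]
0.1 [-3.06099016e+00 -7.01829517e-01  9.02009774e-05] 0.9984869020324547
```

View pics/top0.png

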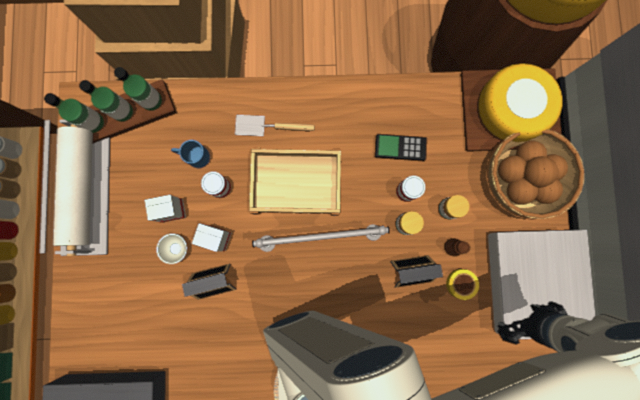

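View pics/side0.png

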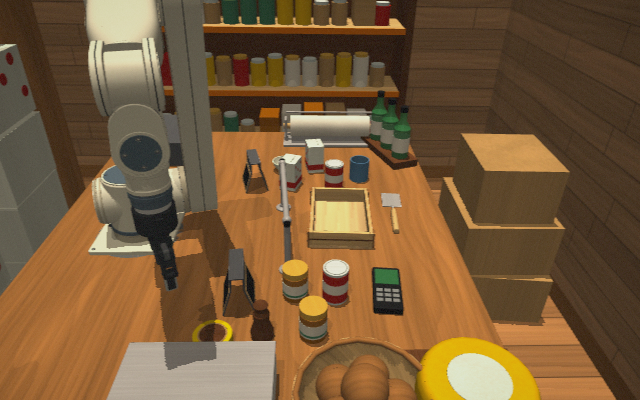

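The pictures show six goods: two tins at (214,184) and (412,187), two jars at (410,223) and (455,207), and two cartons at (163,207) and (209,236). The boards are at (210,280) and (416,270), the crate at (295,181), and the rail runs from (262,243) to (376,232). I'll enlarge the picture next to measure more precisely.

```bash
python3 - <<'E'
import cv2
im=cv2.imread("pics/top0.png")
a=im[165:305,140:260];b=im[165:305,370:490]
cv2.imwrite("pics/c1.png",cv2.resize(cv2.hconcat([a[:, :],b]),None,fx=3.3,fy=3.3,interpolation=cv2.INTER_CUBIC))
cv2.imwrite("pics/c2.png",cv2.resize(im[140:260,240:400],None,fx=5,fy=5,interpolation=cv2.INTER_CUBIC))
E
```

```text
(no output)
```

View pics/c1.png

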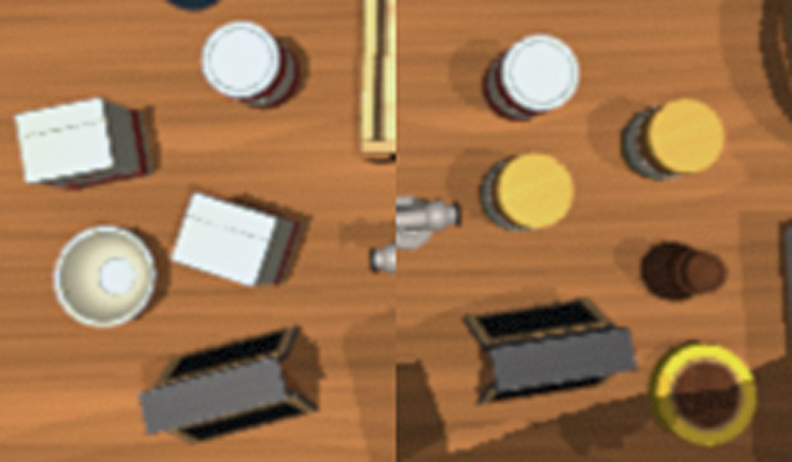

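View pics/c2.png

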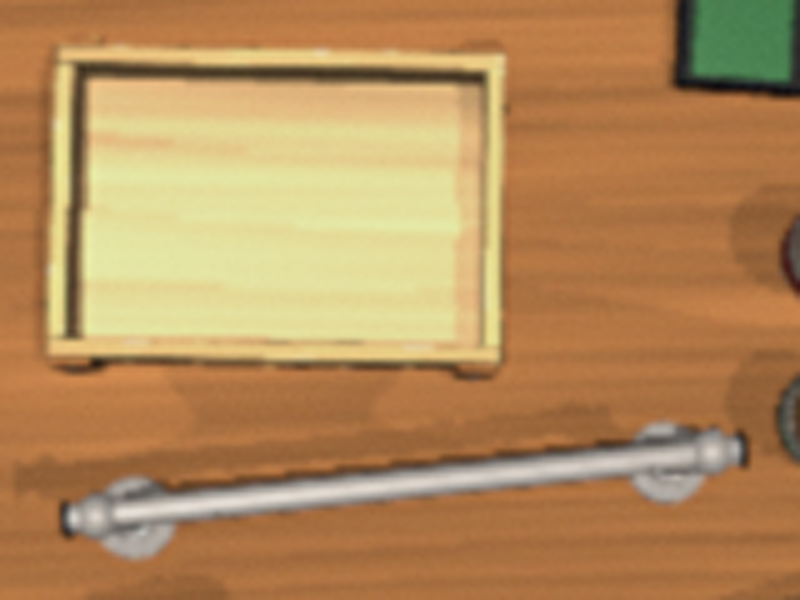

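The crops show clear top outlines. The lids are at crop positions (241,60), (540,72), (535,190) and (686,135), and I can read the corners of the cartons, boards and crate directly. Next I'll fit poses to these points.

```bash
cat > h.py <<'E'
import numpy as np, cv2
from scipy.optimize import least_squares
def proj(c,P):
    q=np.asarray(P)@c["R"].T+c["t"]; q=q/q[:,2:]; return (q@c["camera_matrix"].T)[:,:2]
def ray(c,uv,z):
    d=c["R"].T@np.linalg.solve(c["camera_matrix"],[uv[0],uv[1],1.]); o=-c["R"].T@c["t"]
    return (o+d*(z-o[2])/d[2])[:2]
def rot(a): return np.array([[np.cos(a),-np.sin(a)],[np.sin(a),np.cos(a)]])
def fit(c,uv,L,z,g=0.):
    "pose x,y,yaw of local points L (n,2) at height(s) z seen at uv"
    uv=np.array(uv,float);L=np.array(L);z=np.broadcast_to(z,len(L))
    f=lambda p:(proj(c,np.c_[L@rot(p[2]).T+p[:2],z])-uv).ravel()
    x0=np.mean([ray(c,p,z[0]) for p in uv],0)
    r=min((least_squares(f,[*x0,a]) for a in np.arange(-3,3,.5)),key=lambda r:(round(r.cost,3),abs(r.x[2])))
    return r.x,np.abs(r.fun).max()
E
cat > m.py <<'E'
from bench import *
from h import *
import json
c=capture("top")
L1=lambda p:[(140+x/3.3,165+y/3.3) for x,y in p]
R1=lambda p:[(370+(x-396)/3.3,165+y/3.3) for x,y in p]
C2=lambda p:[(240+x/5,140+y/5) for x,y in p]
def rect(a,b): # image order: top-left(+x,+y), top-right(+x,-y), bottom-right, bottom-left
    return [(a,b),(a,-b),(-a,-b),(-a,b)]
out={}
for n,uv,z in [("tin_1",L1([(241,60)]),.098),("tin_2",R1([(540,72)]),.098),("jar_1",R1([(535,190)]),.092),("jar_2",R1([(686,135)]),.092)]:
    out[n]=ray(c,uv[0],z); print(n,out[n].round(4))
def best(n,uv,dims,z):
    for d in dims:
        p,r=fit(c,uv,rect(d[0]/2,d[1]/2),z); print(n,d,p.round(4),"res",round(r,2))
best("ca",L1([(15,117),(103,98),(112,167),(28,184)]),[(.060,.074),(.074,.060)],.11)
best("cb",L1([(195,192),(293,223),(254,286),(173,260)]),[(.060,.074),(.074,.060)],.11)
best("ba",L1([(142,390),(272,360),(287,402),(150,433)]),[(.036,.12)],.115)
best("bb",R1([(484,350),(630,328),(636,370),(492,388)]),[(.036,.12)],.115)
best("crate",C2([(58,47),(506,55),(500,360),(48,356)]),[(.188,.27)],.056)
print("rail",fit(c,C2([(70,518),(740,450),(138,530),(668,467)]),[(0,.18),(0,-.18),(0,.165),(0,-.165)],[.167,.167,0,0]))
E
python3 m.py
```

```text
tin_1 [0.6144 0.282 ]
tin_2 [ 0.5875 -0.2964]
jar_1 [ 0.4846 -0.2881]
jar_2 [ 0.529  -0.4232]
ca (0.06, 0.074) [0.546  0.4303 0.176 ] res 0.52
ca (0.074, 0.06) [0.5461 0.4303 0.1815] res 3.46
cb (0.06, 0.074) [ 0.4574  0.2899 -0.374 ] res 3.34
cb (0.074, 0.06) [ 0.4575  0.2899 -0.3814] res 5.21
ba (0.036, 0.12) [0.3271 0.3022 0.1981] res 2.02
bb (0.036, 0.12) [ 0.3402 -0.2966  0.1056] res 0.97
crate (0.188, 0.27) [ 0.622   0.0458 -0.044 ] res 0.64
rail (array([ 0.44755686, -0.02435871,  0.07839982]), np.float64(1.5468447692226164))
```

```bash
cat > ov.py <<'E'
from bench import *
from h import *
P={"ca":(.546,.4303,.176),"cb":(.4574,.2899,-.374),"ba":(.3271,.3022,.198),"bb":(.3402,-.2966,.1056),"cr":(.622,.0458,-.044),"ra":(.4476,-.0244,.0784),
 "t1":(.6144,.282,0),"t2":(.5875,-.2964,0),"j1":(.4846,-.2881,0),"j2":(.529,-.4232,0)}
def lines(n):
    x,y,a=P[n]; T=lambda L,z:np.c_[np.array(L)@rot(a).T+(x,y),np.full(len(L),z)]
    r=lambda a,b:[(a,b),(a,-b),(-a,-b),(-a,b),(a,b)]
    k=n[0]
    th=np.linspace(0,2*np.pi,40); ci=.033*np.c_[np.cos(th),np.sin(th)]
    if n[:2]=="cr": return [T(r(.094,.135),.056),T(r(.084,.125),.008)]
    if k=="c": return [T(r(.03,.037),.11),T(r(.03,.037),.0)]
    if k=="b": return [T(r(.018,.06),.115),T(r(.04,.06),0)]
    if k=="r": return [T([(0,.18),(0,-.18)],.167)]+[T(ci/.033*.025+(0,s*.165),0) for s in(1,-1)]
    return [T(ci,.098 if k=="t" else .092),T(ci,0)]
tiles=[]
for cam,crops in (("top",[(165,140),(165,370),(140,270)]),("side",[(140,210),(230,200)])):
    c=capture(cam); im=c["frame"][...,::-1]; im=cv2.resize(im,None,fx=2.6,fy=2.6,interpolation=cv2.INTER_CUBIC)
    for n in P:
        for l in lines(n): cv2.polylines(im,[((proj(c,l)+.5)*2.6*16).astype(int)],False,(0,255,0),1,cv2.LINE_AA,4)
    for v,u in crops:
        tiles.append(im[int(v*2.6):int(v*2.6)+290,int(u*2.6):int(u*2.6)+ (260 if cam=="top" else 390)])
cv2.imwrite("pics/ov%s.png"%__import__("sys").argv[1],cv2.vconcat([cv2.hconcat(tiles[:3]),cv2.hconcat(tiles[3:])]))
E
sed -i 's/int(v\*2.6)+290/int(v*2.6)+ 290/' ov.py; python3 ov.py 1
```

```text
(no output)
```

View pics/ov1.png

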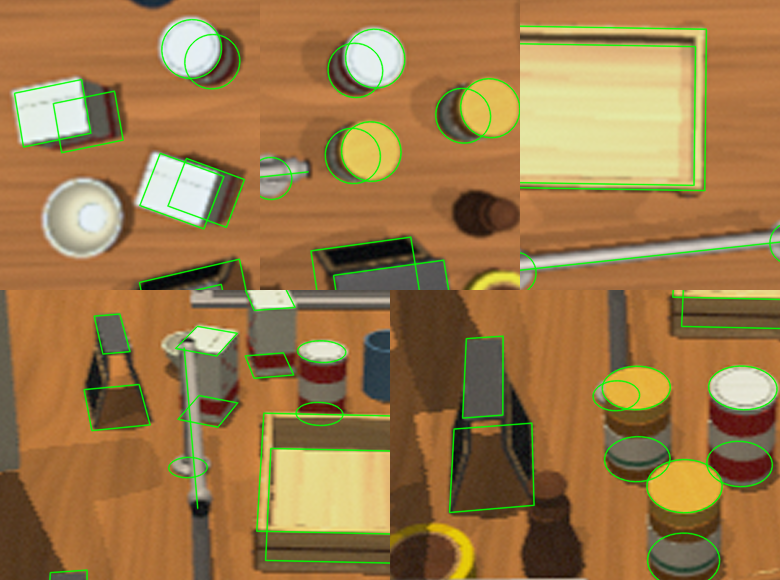

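The overlays agree in both cameras. Next I'll refine the rail's centreline, test the lid finder, and check reachability of all poses.

```bash
cat > r.py <<'E'
from bench import *
from h import *
from scipy.spatial.transform import Rotation as Ro
CR=(.622,.0458,-.044); RAIL=[.4476,-.0244,.0784]
H={"tin":.098,"jar":.092,"ca":.110}
CELL={"ca":(.048,.082),"cb":(-.048,.082),"tin_1":(.046,-.001),"jar_1":(-.046,-.001),"tin_2":(.046,-.084),"jar_2":(-.046,-.084)}
SRC={"ca":(.546,.4303,.176),"cb":(.4574,.2899,-.35),"tin_1":(.6144,.282,-1.0),"tin_2":(.5875,-.2964,.9),"jar_1":(.4846,-.2881,-.9),"jar_2":(.529,-.4232,0.)}
def cell(n): return rot(CR[2])@np.array(CELL[n])+CR[:2]
def ori(phi):
    y=np.array([np.cos(phi),np.sin(phi),0]);z=np.array([0,0,-1.])
    return Ro.from_matrix(np.c_[np.cross(y,z),y,z]).as_rotvec()
def pick_ori(p,phi,z=(.28,.06)):
    "the half-turn variant nearest the present joints, reachable at all heights"
    q0=np.array(get_state()["joint_pos"]);b=None
    for k in(0,np.pi):
        o=ori(phi+k); qs=[solve_ik([*p,h],o) for h in z]
        if any(q is None for q in qs): continue
        d=np.abs(np.array(qs[0])-q0).max()
        if b is None or d<b[0]: b=(d,o)
    return None if b is None else b[1]
def lid(n,near,rad=.075):
    c=capture("top"); hsv=cv2.cvtColor(c["frame"],cv2.COLOR_RGB2HSV); h=H[n[:3]]
    m=cv2.inRange(hsv,(0,0,125),(179,60,255)) if n[0]=="t" else cv2.inRange(hsv,(18,100,120),(32,255,255))
    m=cv2.morphologyEx(m,cv2.MORPH_OPEN,np.ones((3,3)))
    _,_,st,ce=cv2.connectedComponentsWithStats(m); best=None
    for s,k in zip(st[1:],ce[1:]):
        p=ray(c,k,h)
        d=np.linalg.norm(p-near)
        if 250<s[4]<650 and max(s[2],s[3])<32 and d<rad and (best is None or d<best[1]): best=(p,d,s[4])
    return best
E
python3 - <<'E'
from r import *
for n in CELL:
    if n[:2] not in("ca","cb"): print(n,lid(n,SRC[n][:2]))
c=capture("top"); hsv=cv2.cvtColor(c["frame"],cv2.COLOR_RGB2HSV); pts=[]
for u in range(280,362,3):
    v=np.arange(225,250); m=hsv[v,u,1]<90; m&=hsv[v,u,2]>60
    if m.any(): pts.append((u,v[m].mean(),m.sum()))
pts=np.array(pts); print(pts[:,2])
P=np.array([ray(c,p[:2],.167) for p in pts]); k=np.polyfit(P[:,1],P[:,0],1)
print("slope",k,"x at y=-.0244",np.polyval(k,-.0244),"sd",np.std(P[:,0]-np.polyval(k,P[:,1])))
def ok(p,phi,z): return pick_ori(p,phi,z) is not None
for n in CELL: print(n,ok(SRC[n][:2],SRC[n][2],(.28,.05)),ok(cell(n),CR[2],(.28,.06)))
for p in((.3271,.3022,.198),(.3402,-.2966,.1056)): print(ok(p[:2],p[2],(.33,.085)))
for s in(.07,-.07): print(ok(np.array(RAIL[:2])+rot(RAIL[2])@(0,s),RAIL[2],(.33,.15)))
E
```

```text
tin_1 (array([0.61604307, 0.28370792]), np.float64(0.0023699569066795967), np.int32(437))
jar_1 (array([ 0.48516231, -0.28701842]), np.float64(0.0012190155243611955), np.int32(421))
tin_2 (array([ 0.5879493 , -0.29518141]), np.float64(0.001298784007348042), np.int32(423))
jar_2 (array([ 0.52920349, -0.42138214]), np.float64(0.0018292106293940778), np.int32(415))
[6. 7. 6. 6. 7. 6. 6. 6. 6. 6. 6. 7. 6. 6. 7. 6. 6. 7. 6. 6. 7. 6. 6. 6.
 6. 6. 6. 7.]
slope [-0.07417077  0.45001213] x at y=-.0244 0.45182189244196147 sd 0.0005210467971743438
ca True True
cb True True
tin_1 True True
jar_1 True True
tin_2 True True
jar_2 True True
True
True
True
True
```

```bash
cat >> r.py <<'E'
RAIL=[.451,-.0244,.076]
SRC["jar_2"]=(.529,-.4232,.5)
CZ=.28
def pack(n):
    x,y,phi=SRC[n]; w=.060 if n[0]=="c" else .066
    h=H[n[:3] if n[0]!="c" else "ca"]; rel=h-.044
    p=np.array([x,y])
    if n[0]!="c":
        f=lid(n,p)
        if f is None: print(n,"LID NOT SEEN"); return False
        p=f[0]-.0007; print(n,"lid",p.round(4),"moved",round(f[1],4),f[2])
    o=pick_ori(p,phi,(CZ,rel)); grip(1.0); goto([*p,CZ],o)
    if move_straight([*p,rel],o,.2,max_force=12):
        print("contact going down",get_state()["eef_pos"]); move_straight([*p,CZ],o); return False
    grip(0.0); s=get_state(); print(" width",round(s["grip_width"],3),"F",np.round(s["gripper_force"],1))
    move_straight([*p,CZ],o,.25)
    d=cell(n); o=pick_ori(d,CR[2],(CZ,rel+.01)); goto([*d,CZ],o)
    print(" held",round(get_state()["grip_width"],3))
    move_straight([*d,rel+.03],o,.25); hit=move_straight([*d,rel+.009],o,.08,max_force=15)
    s=get_state(); print(" place hit",hit,"z",round(s["eef_pos"][2]-rel,4)); g=s["grip_width"]
    grip(min(1,g+.11)); move_straight([*d,CZ],o,.25); print(" t",round(get_state()["time"],1)); return True
E
python3 - <<'E'
from r import *
pack("jar_2")
for n in("top","side"): cv2.imwrite(f"pics/{n}1.png",capture(n)["frame"][...,::-1])
cv2.imwrite("pics/v1.png",cv2.vconcat([cv2.imread("pics/top1.png")[60:310],cv2.imread("pics/side1.png")[100:390]]))
E
```

```text
jar_2 lid [ 0.5286 -0.422 ] moved 0.0019 415
 width 0.758 F 67.4
 held 0.762
 place hit True z 0.0093
 t 8.7
```

View pics/v1.png

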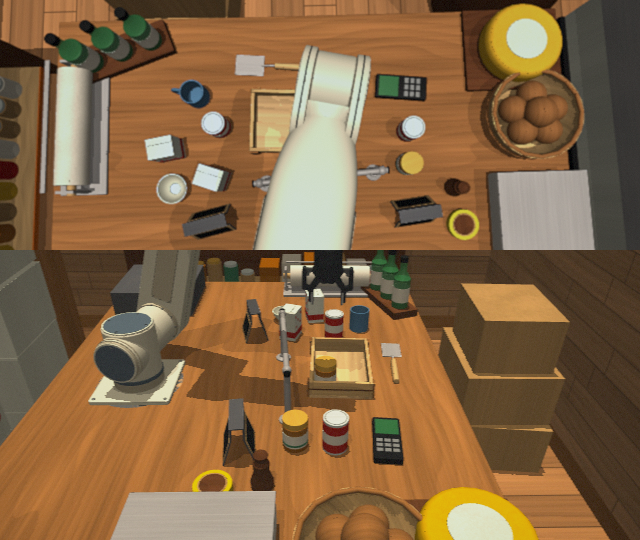

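The jar stands upright in the near right cell, at about (326,365) in the side view, and the other goods haven't moved. I'll pack the rest.

```bash
python3 - <<'E'
from r import *
for n in("tin_2","jar_1","tin_1","ca","cb"):
    if not pack(n): break
for n in("top","side"): cv2.imwrite(f"pics/{n}2.png",capture(n)["frame"][...,::-1])
cv2.imwrite("pics/v2.png",cv2.vconcat([cv2.imread("pics/top2.png")[60:310],cv2.imread("pics/side2.png")[100:390]]))
E
```

```text
tin_2 lid [ 0.5872 -0.2961] moved 0.0011 420
 width 0.756 F 66.3
 held 0.763
 place hit False z 0.0093
 t 16.8
jar_1 lid [ 0.4845 -0.2879] moved 0.0011 416
 width 0.758 F 64.8
 held 0.759
 place hit True z 0.0093
 t 24.9
tin_1 lid [0.6154 0.2837] moved 0.003 420
 width 0.76 F 66.1
 held 0.765
 place hit False z 0.0093
 t 32.9
 width 0.697 F 64.3
 held 0.696
 place hit True z 0.0091
 t 41.0
 width 0.695 F 65.9
 held 0.7
 place hit True z 0.0091
 t 48.2
```

View pics/v2.png

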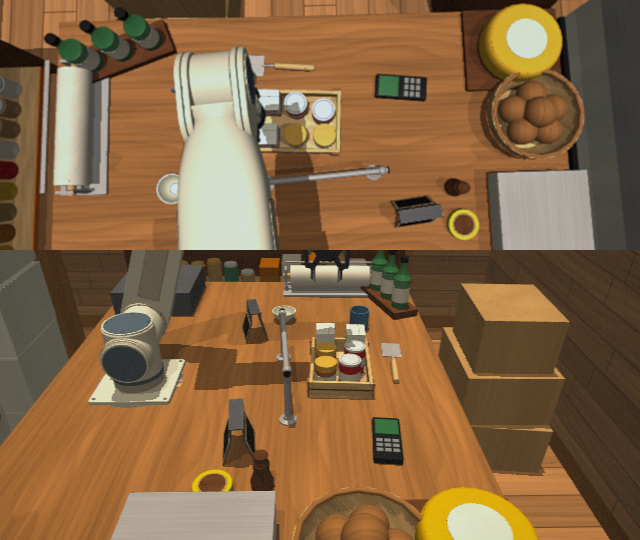

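All six goods stand in the crate, three per row, and the bystanders haven't moved. Next I'll hang the boards, touching each cheek against the tube to centre the board before lowering it.

```bash
cat >> r.py <<'E'
B={"ba":(.3271,.3022,.198,.072),"bb":(.3402,-.2966,.1056,-.072)}
def hang(n):
    x,y,a,s=B[n]; p=np.array([x,y]); rel=.078; Z=.32
    o=pick_ori(p,a,(Z,rel)); grip(1.0)
    move_straight([*get_state()["eef_pos"][:2],Z],None,.2)
    goto([*p,Z],o)
    if move_straight([*p,rel],o,.2,max_force=12): print("contact down",get_state()["eef_pos"]); return
    grip(0.0); s0=get_state(); print(n,"width",round(s0["grip_width"],3),"F",np.round(s0["gripper_force"],1))
    move_straight([*p,Z],o,.2)
    d=np.array(RAIL[:2])+rot(RAIL[2])@(0,s); e=rot(RAIL[2])@(1,0)
    o=pick_ori(d,RAIL[2],(Z,.14)); goto([*d,Z],o)
    top=.064+rel
    hit=move_straight([*d,top+.012],o,.1,max_force=10); print(" down hit",hit,get_state()["eef_pos"].__getitem__(2)-top)
    if hit: return
    u=[]
    for k in(1,-1):
        h=move_straight([*(d+k*.012*e),top+.012],o,.02,max_force=5)
        v=(np.array(get_state()["eef_pos"][:2])-d)@e; u.append(v); print(" side",k,h,round(v,4))
    d=d+np.mean(u)*e; move_straight([*d,top+.012],o,.03)
    h=move_straight([*d,top-.004],o,.02,max_force=6); print(" rest",h,round(get_state()["eef_pos"][2]-top,4),"f",np.round(get_state()["wrist_force"],1))
    g=get_state()["grip_width"]; grip(g+.3); sleep(.3); move_straight([*d,Z],o,.1); print(" t",get_state()["time"])
E
python3 - <<'E'
from r import *
hang("ba")
for n in("top","side"): cv2.imwrite(f"pics/{n}3.png",capture(n)["frame"][...,::-1])
a=cv2.imread("pics/top3.png")[130:280,200:400];b=cv2.imread("pics/side3.png")[200:350,200:400]
cv2.imwrite("pics/v3.png",cv2.hconcat([cv2.resize(i,None,fx=2,fy=2) for i in(a,b)]))
E
```

```text
ba width 0.411 F 62.1
 down hit False 0.01241161372933014
 side 1 True 0.005
 side -1 True -0.005
 rest True 0.0003 f [-1.1 -0.2  6. ]
 t 60.775
```

View pics/v3.png

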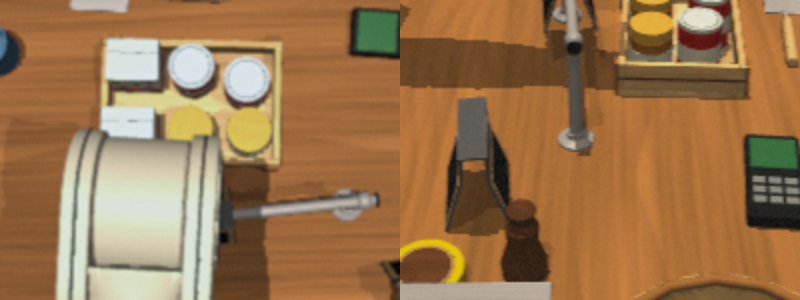

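The touches were symmetric at ±5 mm and the board came to rest at the expected height. Next is the second board, after which I'll park and look.

```bash
python3 - <<'E'
from r import *
hang("bb")
goto([.3,-.4,.3],pick_ori(np.array([.3,-.4]),0.,(.3,)))
for n in("top","side"): cv2.imwrite(f"pics/{n}4.png",capture(n)["frame"][...,::-1])
a=cv2.imread("pics/top4.png")[130:260,230:400];b=cv2.imread("pics/side4.png")[130:260,230:400]
cv2.imwrite("pics/v4.png",cv2.vconcat([cv2.resize(i,None,fx=2.3,fy=2.3) for i in(a,b)]))
for n in("tin_1","tin_2","jar_1","jar_2"):
    f=lid(n,cell(n),.04); print(n, f and f[1])
E
```

```text
bb width 0.416 F 59.2
 down hit False 0.012431283591314624
 side 1 True 0.0054
 side -1 True -0.0054
 rest True 0.0007 f [ 0.  -0.3  5.6]
 t 73.3167
tin_1 0.0019443563972937066
tin_2 0.01836690785406405
jar_1 0.004039915175333065
jar_2 0.005105589432952956
```

View pics/v4.png

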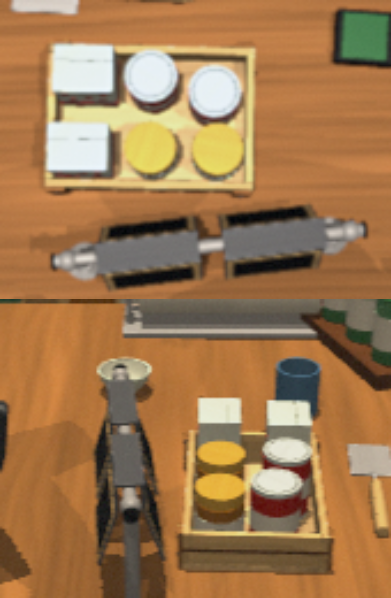

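View pics/side4.png

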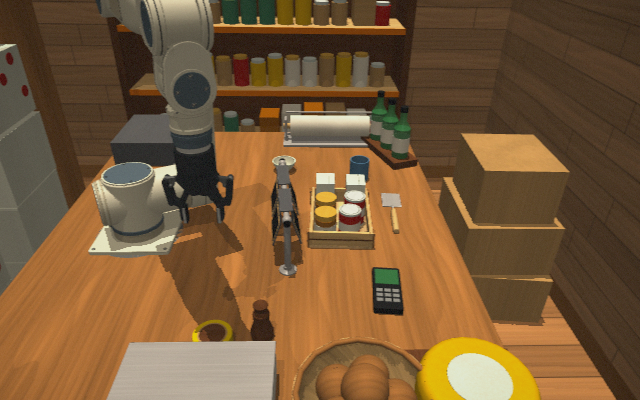

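The final pictures show all six goods upright in the crate. One tin sits about 18 mm off its cell but is clear of its neighbours and flat. Both boards straddle the rail level, side by side between the posts. The arm is clear, so I'm handing in.

```bash
python3 -c "
from bench import *
print(sign_off())"
```

```text
the job is handed in; nothing more can be done
None
```

The job is handed in: all six goods stand upright in the crate, both price boards hang side by side on the rail between the posts, and the other things on the counter were left where they were; the sign-off returned no verdict.

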